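# Soldered pieces to the finishing rack, place for place

### The job

Move the four soldered silver pieces from the blocks on the steel hearth rack to the felted places of the wooden finishing rack, one to a place, each upright in the middle of its place. The pieces are known only by their place in the row, so keep the count from the brass knob: the piece nearest the knob of the hearth rack goes to the place nearest the knob of the finishing rack, the second to the second, and so on. Do not tip any piece over.

Things in the scene. Friction and masses are not known exactly. Their poses are not given: they have to be found in the camera images.
- hearth_rack: Grey steel plate 90 x 296 mm, 10 mm thick, fixed, carrying four soldering blocks in a row. Origin: centre of its underside. The places lie along its y axis at y = +108, +36, -36, -108 mm, x = 0. A brass ball knob (top 38 mm above the bench) stands on a tongue at y = +150 mm, so place one is y = +108. It lies to the left or right of the wooden rack.
- finish_rack: Pale wooden board 90 x 296 mm, 16 mm thick, fixed. Origin: centre of its underside. Four empty flat places with grey felt, level with its top (z = 16 mm), lie along its y axis at y = -108, -36, +36, +108 mm, x = 0, parted by dark ribs 5 mm wide, 8 mm high at y = 0, +-72, +-144 mm. Brass ball knob (top 44 mm above the bench) on a tongue at y = -150 mm, so place one is y = -108.
- block_round: Round terracotta fireclay soldering block, 62 mm across. It is fixed to the hearth rack with its axes parallel to the rack's, in any of the rack's four places, and stays there; it carries the napkin ring at the start, so it shows in which place that piece began. Origin: centre of its underside; its top is 24 mm higher.
- block_square: Square black charcoal soldering block, 62 x 62 mm. It is fixed to the hearth rack with its axes parallel to the rack's, in any of the rack's four places, and stays there; it carries the pill box at the start, so it shows in which place that piece began. Origin: centre of its underside; its top is 24 mm higher.
- block_hex: Hexagonal terracotta fireclay soldering block, 60 mm across flats. It is fixed to the hearth rack with its axes parallel to the rack's, in any of the rack's four places, and stays there; it carries the pepper pot at the start, so it shows in which place that piece began. Origin: centre of its underside; its top is 24 mm higher.
- block_oblong: Oblong black charcoal soldering block, 84 mm across the row (x) and 48 mm along it (y). It is fixed to the hearth rack with its axes parallel to the rack's, in any of the rack's four places, and stays there; it carries the beaker at the start, so it shows in which place that piece began. Origin: centre of its underside; its top is 24 mm higher.
- napkin_ring: Napkin ring: short tube open at both ends, 46 mm outside, 39 mm inside, 30 mm high, about 70 g. Silver-grey metal. Origin: centre of its underside, z up along its axis; at the start it stands upright within 3 mm of the centre of the top of its own soldering block.
- pill_box: Closed square pill box 38 x 38 mm, 36 mm high, about 110 g; x and y are square to its sides, turned up to 0.3 rad from its block. Silver-grey metal. Origin: centre of its underside, z up along its axis; at the start it stands upright within 3 mm of the centre of the top of its own soldering block.
- pepper_pot: Pepper pot: solid cylinder 36 mm across with a domed, pierced top, 58 mm high in all, straight up to 41 mm, about 130 g. Silver-grey metal. Origin: centre of its underside, z up along its axis; at the start it stands upright within 3 mm of the centre of the top of its own soldering block.
- beaker: Small open beaker, 37 mm across at the foot and 41 mm at the rim, 46 mm high, wall 3 mm, about 80 g. Silver-grey metal. Origin: centre of its underside, z up along its axis; at the start it stands upright within 3 mm of the centre of the top of its own soldering block.
Not all that is in view belongs to the job. What is shaped like the beaker but orange is not meant.

How it is judged:
By the outcome, as a careful person would: the job done as asked, in the order asked, and still so for the second after the job is handed in, with the robot touching nothing.
It also fails if it takes over 120 s, if anything falls off the work surface, if the arm or the gripper's body presses on something with over 40 N, if the wrist force passes 120 N, or if a joint passes its speed limit or range.

### The arm

A 7-joint arm with a two-finger parallel gripper is mounted at the origin on the work surface. World frame = base frame: x ahead of the robot, y to its left, z up, the work surface at z = 0. Lengths are in m, angles in degrees, forces in N, time in s.
With the tool pointing down it reaches from about 0.35 to 0.9 m from the base axis. Payload 8.1 kg.
Tool frame: the origin (TCP) lies midway between the tips of the shut fingers; the grasp point (between the pads) lies 19 mm behind it; z points along the fingers, x is the direction in which the jaws open and shut, and the axes are right-handed (so a half turn about z gives the same grasp; the last joint's range is limited). The gripper opens to 85 mm and grips with 20 to 120 N. Pads are 22 mm wide; open, the fingers measure 114 mm over their backs; the gripper's body (76 mm by 85 mm) begins 54 mm behind the grasp point. The pads swing forward as they close: fully open they stand 13 mm farther back than shut.
Start: joints at [-82.368, 24.895, 1.432, 90.138, -0.665, 64.973, -4.303], TCP at [0.146, 0.608, 0.208] pointing down, gripper open.
Joint ranges: [-149.89, 149.89], [-25.12, 119.58], [-72.63, 75.52], [4.76, 147.25], [-75.54, 255.54], [6.69, 114.76], [-157.13, 157.13]. Speed limits (degrees/s): [127.2, 127.2, 172.46, 172.46, 180, 180, 180].

### API

Orientations are given as a 3x3 rotation matrix whose columns are the frame's x, y, z axes.
In Python, from bench import r gives the robot as it stands.
- The arm moves only by the tool play_rows, never from a script. Its argument "motion" is a list of rows, each an object of numbers: "wx", "wy", "wz": the turn, a rotation vector about the tool's x, y, z in rad; "dx", "dy", "dz": the shift along the tool's x, y, z in cm; "grip": the opening in per cent of the stroke, from 0 (shut) to 100 (fully open). A call has 1 to 20 rows; each row is the pose to reach, as a shift and turn from the pose commanded when the call began, along the tool's axes at that moment; what a row does not reach only later rows make up. A row lasts 1/12 s, in which the tool goes at most 41.7 mm and 7.16 degrees, less where a joint would pass 70% of its speed; a pose out of reach is approached as far as the arm can. A call with a gripper value outside its range is refused whole. The fingers move at their own pace and stop on an object; "squeeze" is the grip in N (left out, the last holds). Time passes only in rows, so rows that repeat a pose let the fingers close. It gives the time, the measured TCP pose, the force and the opening at its end, in the units of the state.
- r.observe(): the state, without advancing time (a new reading comes with each control period).
- r.snapshot(name): name is "side" or "top"; returns a dict with "color" (420x560x3 uint8, blue, green, red), "fx", "fy", "cx", "cy" (pixels), "R" (3x3) and "t" (3): a world point X has camera coordinates R X + t. Camera axes: x right, y down, z forward; pixel columns grow to the right and rows downward; lengths in m; the calibration is good to about 2 mm. A picture is of the moment at which its call begins. There is no depth.
- r.finish_job(): hands the job in, once; it reports no verdict.
The state is a dict: "time_s": time; "joints": joint angles; "dq": joint speeds; "tau": joint torques, N m; "position": TCP position; "orientation": TCP orientation; "contact_force": force on the tool from outside, world axes, zero at the start; "wrist_torque": the same for the moment, N m; "finger_gap": finger opening in m.
Only numpy, scipy, OpenCV 4.12 (cv2) and the standard library are available. Lean on these libraries where they do the work, as an engineer would, in place of code of your own. Each camera call takes 0.05 s, during which the arm holds its last target. There are 200 camera calls.

## Working session

There is one attempt and no reset: what is moved stays moved. The work goes in short steps, Python scripts to look and compute and a tool call to move; the robot and the scene stay as the last step left them, time stands still between calls to the robot, and variables do not carry over. Pictures are saved under pics/ and viewed, about 12 in all and at most 16, crops included, and the job is handed in when it is done.

Besides the shell and the picture viewer there is one more tool, called as name([rows], argument=value, ...), one row to a line, values as JSON. play_rows: Moves the arm, as the interface text tells. Its arguments: {"type":"object","properties":{"motion":{"type":"array"},"squeeze":{"type":"number"}},"required":["motion"]}

```bash
mkdir -p pics
python3 - <<'E'
from bench import r
import cv2,numpy as np,json
o=r.observe()
print({k:np.round(v,4).tolist() for k,v in o.items()})
for n in("top","side"):
    s=r.snapshot(n); cv2.imwrite(f"pics/{n}0.png",s["color"]); print(n,s["fx"],s["fy"],s["cx"],s["cy"],np.round(s["R"],4).tolist(),np.round(s["t"],4).tolist())
E
```

```text
{'time_s': 0.0, 'joints': [-82.3687, 24.9376, 1.4297, 90.1896, -0.6669, 64.9748, -4.3037], 'dq': [0.0698, -0.0148, -0.0425, 0.0529, 0.0147, 0.0391, 0.0653], 'tau': [0.0005, -67.049, 1.0248, -31.6193, 0.0154, 0.0129, -0.0001], 'position': [0.1459, 0.6072, 0.2071], 'orientation': [[0.2337, 0.9723, -0.0003], [0.9723, -0.2337, -0.0016], [-0.0016, 0.0001, -1.0]], 'contact_force': [-0.3404, -0.1341, 1.5561], 'wrist_torque': [-0.0529, -0.0102, 0.0033], 'finger_gap': 0.0851}
top 423.3343045904941 423.3343045904941 284.5462740168435 216.1658488196354 [[-0.0042, -0.9998, -0.0181], [-0.9953, 0.0059, -0.0963], [0.0964, 0.0177, -0.9952]] [-0.0471, 0.5197, 0.7089]
side 383.81386884840185 383.81386884840185 282.33835648557135 206.40959946205197 [[-0.8073, -0.5901, 0.0084], [-0.3984, 0.5344, -0.7454], [0.4353, -0.6051, -0.6665]] [0.3709, 0.2783, 0.4321]
```

View pics/top0.png

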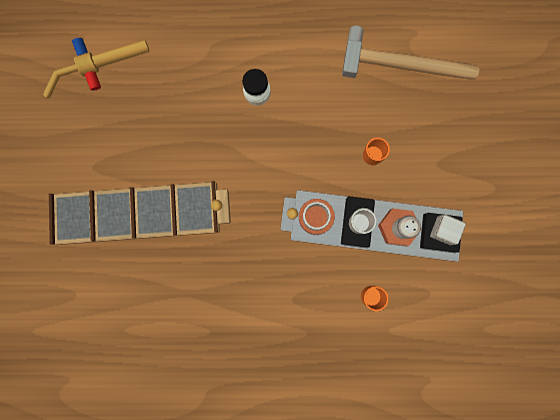

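View pics/side0.png

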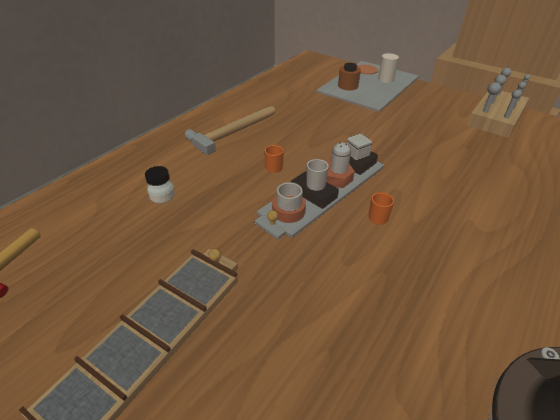

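The top view shows the hearth rack with its knob at (292,214). From the knob: ring (317,214), beaker (361,221), pepper pot (406,227), pill box (448,230). The finishing rack's knob is at (216,205), so its place one is the rightmost felt.

Look-alikes for the beaker are the orange cups at (376,151) and (374,298), plus the white-and-black jar at (256,86). My choice is the silver one on the black oblong block at (361,221). I'll check it in a close crop.

Run:
```python
import cv2
a=cv2.imread("pics/top0.png")
cv2.imwrite("pics/c1.png",cv2.resize(a[180:270,275:475],None,fx=4,fy=4,interpolation=cv2.INTER_CUBIC))
cv2.imwrite("pics/c2.png",cv2.resize(a[170:255,40:240],None,fx=4,fy=4,interpolation=cv2.INTER_CUBIC))
b=cv2.imread("pics/side0.png")
cv2.imwrite("pics/c3.png",cv2.resize(b[125:240,250:400],None,fx=5,fy=5,interpolation=cv2.INTER_CUBIC))
```

```text
(no output)
```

View pics/c1.png

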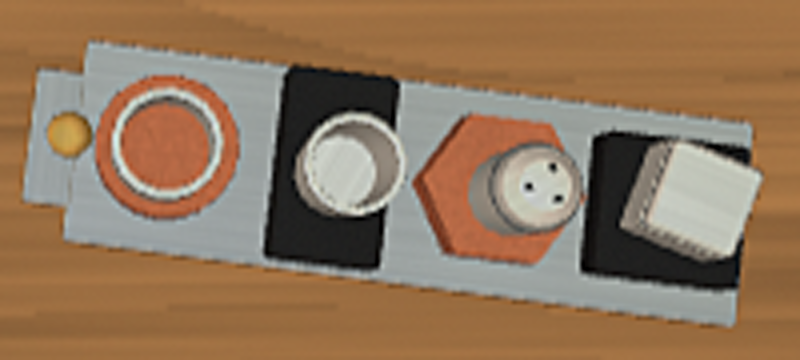

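View pics/c2.png

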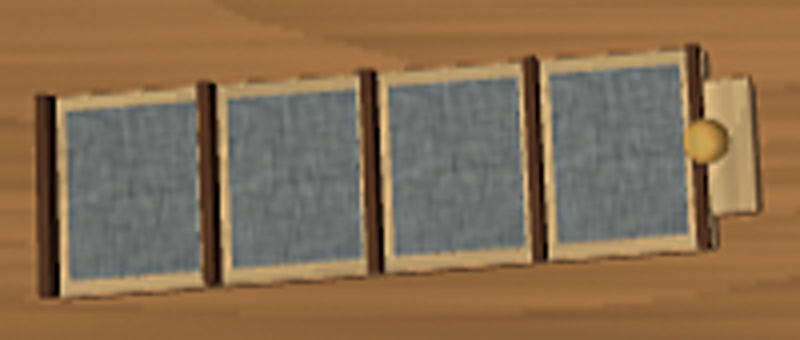

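View pics/c3.png

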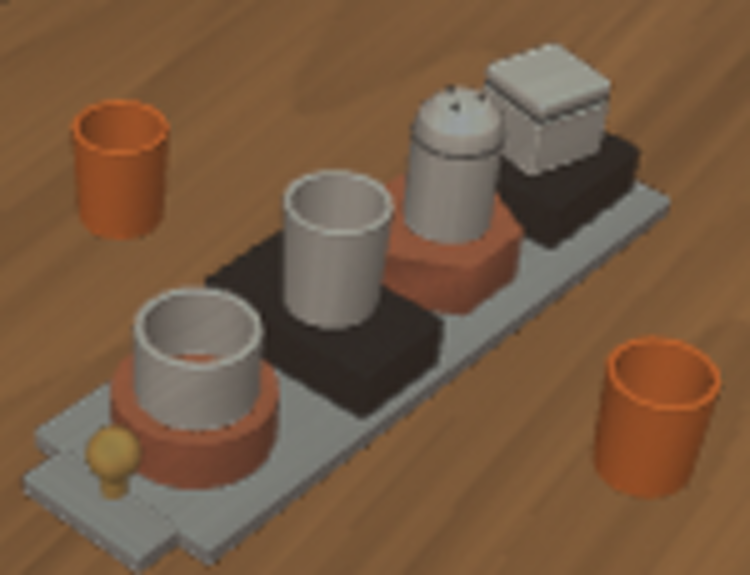

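The crop shows silver open beaker on the black oblong block, rim centre about (353,163) in the crop, so it is the right one; the orange cups stand apart on the bench. The order is ring, beaker, pot, box. Next I fit the rack and piece poses.

```bash
cat > h.py <<'E'
import numpy as np
CAM={"top":(423.334,284.546,216.166,np.array([[-0.0042,-0.9998,-0.0181],[-0.9953,0.0059,-0.0963],[0.0964,0.0177,-0.9952]]),np.array([-0.0471,0.5197,0.7089])),
"side":(383.814,282.338,206.410,np.array([[-0.8073,-0.5901,0.0084],[-0.3984,0.5344,-0.7454],[0.4353,-0.6051,-0.6665]]),np.array([0.3709,0.2783,0.4321]))}
def bp(cam,uv,z):
    f,cx,cy,R,t=CAM[cam]; C=-R.T@t; d=R.T@np.array([(uv[0]-cx)/f,(uv[1]-cy)/f,1]); return C+d*(z-C[2])/d[2]
def pj(cam,X):
    f,cx,cy,R,t=CAM[cam]; c=R@np.asarray(X)+t; return c[:2]/c[2]*f+np.array([cx,cy])
def fit(L,W):
    L=np.array(L,float);W=np.array(W)[:,:2];a=L.mean(0);b=W.mean(0)
    H=(L-a).T@(W-b);th=np.arctan2(H[0,1]-H[1,0],H[0,0]+H[1,1])
    R=np.array([[np.cos(th),-np.sin(th)],[np.sin(th),np.cos(th)]]);o=b-R@a
    return o,th,np.abs(W-(L@R.T+o))*1e3
E
python3 - <<'E'
from h import *
import cv2
np.set_printoptions(precision=4,suppress=True)
c1=lambda x,y:(275+x/4-.375,180+y/4-.375)
c2=lambda x,y:(40+x/4-.375,170+y/4-.375)
c3=lambda x,y:(250+x/5-.4,125+y/5-.4)
# hearth: +y end = knob (left), x up in image
P=[(90,42),(753,122),(735,325),(65,240)];L=[(.045,.148),(.045,-.148),(-.045,-.148),(-.045,.148)]
o,th,e=fit(L,[bp("top",c1(*p),.010) for p in P]);print("hearth",o,np.degrees(th),e.max(0))
R=lambda t:np.array([[np.cos(t),-np.sin(t)],[np.sin(t),np.cos(t)]])
for n,y in zip(["ring","beaker","pot","box"],[.108,.036,-.036,-.108]): print("block",n,o+R(th)@[0,y])
for n,p,z in [("ring",(168,144),.064),("beaker",(353,163),.080),("pot",(537,187),.075)]: print(n,bp("top",c1(*p),z)[:2])
for n,p,z in [("ring",(199,335),.064),("beaker",(338,207),.080)]: print("side",n,bp("side",c3(*p),z)[:2])
# finish: knob end y=-; knob on right (world -y)
top=[(44,96),(203,83),(365,70),(529,57),(693,45)];bot=[(44,297),(209,286),(376,273),(539,261),(706,248)]
ys=[.144,.072,0,-.072,-.144]
o,th,e=fit([(.045,y) for y in ys]+[(-.045,y) for y in ys],[bp("top",c2(*p),.024) for p in top+bot]);print("finish",o,np.degrees(th),e)
for y in(-.108,-.036,.036,.108): print("place",o+R(th)@[0,y], pj("top",[*(o+R(th)@[0,y]),.016]),pj("side",[*(o+R(th)@[0,y]),.016]))
a=cv2.imread("pics/top0.png");b=cv2.imread("pics/side0.png")
A=cv2.resize(a[205:255,420:470],(400,400),interpolation=cv2.INTER_CUBIC);B=cv2.resize(b[130:180,335:385],(400,400),interpolation=cv2.INTER_CUBIC)
cv2.imwrite("pics/c4.png",np.hstack([A,B]))
E
```

```text
hearth [ 0.5043 -0.2116] -7.4428712753602735 [0.8948 1.4191]
block ring [ 0.5183 -0.1045]
block beaker [ 0.509  -0.1759]
block pot [ 0.4997 -0.2473]
block box [ 0.4903 -0.3187]
ring [ 0.5162 -0.103 ]
beaker [ 0.5066 -0.1756]
pot [ 0.497  -0.2496]
side ring [ 0.515 -0.096]
side beaker [ 0.5058 -0.1704]
finish [0.5277 0.2164] 4.032212638283076 [[0.6547 1.0994]
 [0.4308 0.3501]
 [0.2268 0.6099]
 [0.0399 0.1318]
 [0.308  0.2027]
 [0.7526 0.8473]
 [0.1195 0.446 ]
 [0.3401 0.6376]
 [0.1246 0.1665]
 [0.3234 0.6118]]
place [0.5353 0.1087] [194.766  208.2247] [200.661  278.9056]
place [0.5303 0.1805] [154.1937 211.3276] [166.7255 313.5559]
place [0.5252 0.2523] [113.7064 214.4241] [126.5588 354.5689]
place [0.5201 0.3242] [ 73.3038 217.5141] [ 78.2708 403.8741]
```

View pics/c4.png

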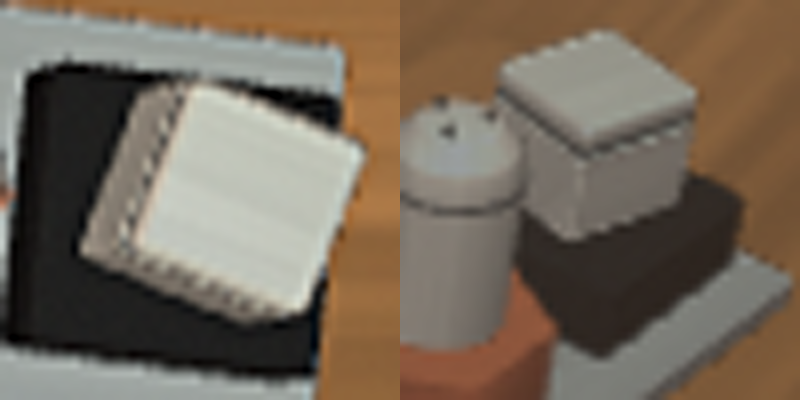

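Box top corners read in the crop: TL (195,85), TR (365,152), BR (303,312), BL (135,250). The ring, beaker and pot all lie within 3 mm of their block centres. I'll work out the box pose, then the first move.

```bash
cat >> h.py <<'E'
def go(x,y,z,yaw):
    """tool-frame shift (cm) and wz (rad) to TCP x,y,z, tool-x yaw (deg, mod 180)"""
    from bench import r
    o=r.observe();T=np.array(o["orientation"]);d=T.T@(np.array([x,y,z])-o["position"])*100
    now=np.degrees(np.arctan2(T[1,0],T[0,0]));w=(yaw-now+90)%180-90
    tilt=T.T@np.cross(T[:,2],[0,0,-1])
    print("t",round(o["time_s"],2),"d",np.round(d,2),"wz",round(-np.radians(w),3),"(alt",round(-np.radians(w-180*np.sign(w)),3),") tilt",np.round(tilt,4),"pos",np.round(o["position"],4),"gap",round(o["finger_gap"],4),"q",np.round(o["joints"]),"F",np.round(o["contact_force"],1))
E
python3 - <<'E'
from h import *
P=np.array([bp("top",(420+x/8-.44,205+y/8-.44),.070) for x,y in [(195,85),(365,152),(303,312),(135,250)]])
print(P[:,:2],np.linalg.norm(np.diff(P[[0,1,2,3,0]],axis=0),axis=1),P.mean(0))
o,th,e=fit([(.019,.019),(.019,-.019),(-.019,-.019),(-.019,.019)],P);print(o,np.degrees(th),e.max())
go(.5165,-.1035,.2,-7.5)
E
```

```text
[[ 0.51510346 -0.30789635]
 [ 0.50135376 -0.34133499]
 [ 0.4692719  -0.32755818]
 [ 0.48186739 -0.29458191]] [0.03615517 0.03491484 0.03529987 0.03580378] [ 0.49189913 -0.31784286  0.07      ]
[ 0.49189913 -0.31784286] -22.07957022494479 2.121349780561055
t 0.1 d [-60.45  52.64   0.81] wz 1.466 (alt -1.676 ) tilt [0.0002 0.0014 0.    ] pos [0.146  0.6072 0.2072] gap 0.0855 q [-82.  25.   1.  90.  -1.  65.  -4.] F [ 0.7 -0.  -0.6]
```

play_rows([
  {"dx":-3.8,"dy":3.3,"wz":0.1,"grip":100},
  {"dx":-7.6,"dy":6.6,"wz":0.2},
  {"dx":-11.4,"dy":9.9,"wz":0.3},
  {"dx":-15.2,"dy":13.2,"wz":0.4},
  {"dx":-19,"dy":16.5,"wz":0.5},
  {"dx":-22.8,"dy":19.8,"wz":0.6},
  {"dx":-26.6,"dy":23.1,"wz":0.7},
  {"dx":-30.4,"dy":26.4,"wz":0.8},
  {"dx":-34.2,"dy":29.7,"wz":0.9},
  {"dx":-38,"dy":33,"wz":1.0},
  {"dx":-41.8,"dy":36.3,"wz":1.1},
  {"dx":-45.6,"dy":39.6,"wz":1.2},
  {"dx":-49.4,"dy":42.9,"wz":1.3},
  {"dx":-53.2,"dy":46.2,"wz":1.4},
  {"dx":-57,"dy":49.5,"dz":0.4,"wz":1.466},
  {"dx":-60.4,"dy":52.6,"dz":0.8,"wz":1.466},
  {"dx":-60.4,"dy":52.6,"dz":0.8,"wz":1.466},
  {"dx":-60.4,"dy":52.6,"dz":0.8,"wz":1.466},
  {"dx":-60.4,"dy":52.6,"dz":0.8,"wz":1.466},
  {"dx":-60.4,"dy":52.6,"dz":0.8,"wz":1.466},
], squeeze=25)

```text
invalid input at $.motion[0]: expected keys wx, wy, wz, dx, dy, dz, grip
```

Run:
```python
from h import *
go(.5165,-.1035,.085,-7.5)
```

```text
t 0.1 d [-60.43  52.63  12.31] wz 1.466 (alt -1.676 ) tilt [0.0002 0.0014 0.    ] pos [0.146  0.6072 0.2072] gap 0.0855 q [-82.  25.   1.  90.  -1.  65.  -4.] F [ 0.7 -0.  -0.6]
```

play_rows([
  {"wx":0,"wy":0,"wz":0.5,"dx":-20,"dy":17.5,"dz":0,"grip":100},
  {"wx":0,"wy":0,"wz":0.5,"dx":-20,"dy":17.5,"dz":0,"grip":100},
  {"wx":0,"wy":0,"wz":0.5,"dx":-20,"dy":17.5,"dz":0,"grip":100},
  {"wx":0,"wy":0,"wz":0.5,"dx":-20,"dy":17.5,"dz":0,"grip":100},
  {"wx":0,"wy":0,"wz":1,"dx":-40,"dy":35,"dz":0,"grip":100},
  {"wx":0,"wy":0,"wz":1,"dx":-40,"dy":35,"dz":0,"grip":100},
  {"wx":0,"wy":0,"wz":1,"dx":-40,"dy":35,"dz":0,"grip":100},
  {"wx":0,"wy":0,"wz":1,"dx":-40,"dy":35,"dz":0,"grip":100},
  {"wx":0,"wy":0,"wz":1.466,"dx":-60.4,"dy":52.6,"dz":0.8,"grip":100},
  {"wx":0,"wy":0,"wz":1.466,"dx":-60.4,"dy":52.6,"dz":0.8,"grip":100},
  {"wx":0,"wy":0,"wz":1.466,"dx":-60.4,"dy":52.6,"dz":0.8,"grip":100},
  {"wx":0,"wy":0,"wz":1.466,"dx":-60.4,"dy":52.6,"dz":0.8,"grip":100},
  {"wx":0,"wy":0,"wz":1.466,"dx":-60.4,"dy":52.6,"dz":0.8,"grip":100},
  {"wx":0,"wy":0,"wz":1.466,"dx":-60.4,"dy":52.6,"dz":0.8,"grip":100},
  {"wx":0,"wy":0,"wz":1.466,"dx":-60.4,"dy":52.6,"dz":0.8,"grip":100},
  {"wx":0,"wy":0,"wz":1.466,"dx":-60.4,"dy":52.6,"dz":0.8,"grip":100},
  {"wx":0,"wy":0,"wz":1.466,"dx":-60.4,"dy":52.6,"dz":0.8,"grip":100},
  {"wx":0,"wy":0,"wz":1.466,"dx":-60.4,"dy":52.6,"dz":0.8,"grip":100},
  {"wx":0,"wy":0,"wz":1.466,"dx":-60.4,"dy":52.6,"dz":0.8,"grip":100},
  {"wx":0,"wy":0,"wz":1.466,"dx":-60.4,"dy":52.6,"dz":0.8,"grip":100},
], squeeze=25)

```text
time_s: 1.77
position: [0.5179, -0.1095, 0.2001]
orientation: [[0.991, -0.137, 0.002], [-0.137, -0.991, -0.004], [0.002, 0.004, -1.0]]
contact_force: [-0.0, -0.2, 0.3]
finger_gap: 0.0853
```

Run:
```python
from h import *
go(.5165,-.1035,.085,-7.5)
```

```text
t 1.77 d [-0.25 -0.62 11.51] wz -0.006 (alt 3.135 ) tilt [ 0.0036 -0.0022  0.    ] pos [ 0.5179 -0.1095  0.2001] gap 0.0853 q [-25.  19.  41. 107. -14.  60.  13.] F [-0.  -0.2  0.3]
```

play_rows([
  {"wx":0.0036,"wy":-0.002,"wz":-0.006,"dx":-0.25,"dy":-0.62,"dz":4,"grip":100},
  {"wx":0.0036,"wy":-0.002,"wz":-0.006,"dx":-0.25,"dy":-0.62,"dz":8,"grip":100},
  {"wx":0.0036,"wy":-0.002,"wz":-0.006,"dx":-0.25,"dy":-0.62,"dz":10.5,"grip":100},
  {"wx":0.0036,"wy":-0.002,"wz":-0.006,"dx":-0.25,"dy":-0.62,"dz":11.5,"grip":100},
  {"wx":0.0036,"wy":-0.002,"wz":-0.006,"dx":-0.25,"dy":-0.62,"dz":11.5,"grip":100},
  {"wx":0.0036,"wy":-0.002,"wz":-0.006,"dx":-0.25,"dy":-0.62,"dz":11.5,"grip":100},
  {"wx":0.0036,"wy":-0.002,"wz":-0.006,"dx":-0.25,"dy":-0.62,"dz":11.5,"grip":100},
], squeeze=25)

```text
time_s: 2.35
position: [0.5159, -0.0963, 0.0865]
orientation: [[0.992, -0.125, 0.001], [-0.125, -0.992, 0.004], [0.0, -0.004, -1.0]]
contact_force: [0.3, -0.5, -0.8]
finger_gap: 0.0857
```

Run:
```python
from h import *
from bench import r
import cv2
go(.5165,-.1035,.036,-7.5)
a=r.snapshot("top")["color"];b=r.snapshot("side")["color"]
A=cv2.resize(a[160:280,260:380],(400,400),interpolation=cv2.INTER_CUBIC);B=cv2.resize(b[100:250,240:390],(400,400),interpolation=cv2.INTER_CUBIC)
cv2.imwrite("pics/c5.png",np.hstack([A,B]))
for c in("top","side"): print(c,pj(c,[.5165,-.1035,.085]))
```

```text
t 2.35 d [0.15 0.72 5.05] wz 0.006 (alt -3.136 ) tilt [-0.0038 -0.0005  0.    ] pos [ 0.5159 -0.0963  0.0865] gap 0.0857 q [-21.  27.  36. 114. -22.  46.  20.] F [ 0.3 -0.5 -0.8]
top [317.71384609 214.17069633]
side [291.43901508 179.69387235]
```

View pics/c5.png

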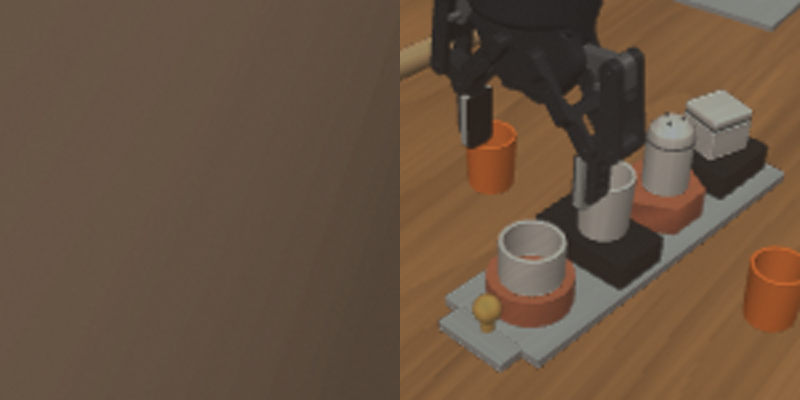

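The top view is covered by the arm. The side view shows the open jaws above the ring, with pad tips at about (475,145) and (590,208) in the crop and the ring centre at (533,245). They sit a little beyond the ring, and the arm had not settled on the last move. I'll correct the position and go lower.

play_rows([
  {"wx":-0.0038,"wy":0,"wz":0.006,"dx":0.15,"dy":0.72,"dz":1.5,"grip":100},
  {"wx":-0.0038,"wy":0,"wz":0.006,"dx":0.15,"dy":0.72,"dz":2.6,"grip":100},
  {"wx":-0.0038,"wy":0,"wz":0.006,"dx":0.15,"dy":0.72,"dz":2.6,"grip":100},
  {"wx":-0.0038,"wy":0,"wz":0.006,"dx":0.15,"dy":0.72,"dz":2.6,"grip":100},
  {"wx":-0.0038,"wy":0,"wz":0.006,"dx":0.15,"dy":0.72,"dz":2.6,"grip":100},
  {"wx":-0.0038,"wy":0,"wz":0.006,"dx":0.15,"dy":0.72,"dz":2.6,"grip":100},
  {"wx":-0.0038,"wy":0,"wz":0.006,"dx":0.15,"dy":0.72,"dz":2.6,"grip":100},
  {"wx":-0.0038,"wy":0,"wz":0.006,"dx":0.15,"dy":0.72,"dz":2.6,"grip":100},
], squeeze=25)

```text
time_s: 3.12
position: [0.5154, -0.1031, 0.0592]
orientation: [[0.991, -0.13, -0.001], [-0.13, -0.991, 0.0], [-0.001, 0.0, -1.0]]
contact_force: [0.1, 0.1, 0.0]
finger_gap: 0.0855
```

Run:
```python
from h import *
from bench import r
import cv2
b=r.snapshot("side")["color"]
go(.5165,-.1035,.036,-7.5)
cv2.imwrite("pics/c6.png",cv2.resize(b[130:230,240:370],None,fx=6,fy=6,interpolation=cv2.INTER_CUBIC))
for z in (.034,.064,.06,.073): print(z,pj("side",[.5165,-.1035,z]),(pj("side",[.5165,-.1035,z])-[240,130])*6)
```

```text
t 3.17 d [0.12 0.02 2.32] wz -0.0 (alt 3.142 ) tilt [0.     0.0015 0.    ] pos [ 0.5154 -0.1032  0.0592] gap 0.0853 q [-19.  29.  34. 115. -24.  43.  22.] F [-0.5  0.6 -0.6]
0.034 [290.7591707  201.93376266] [304.55502421 431.60257598]
0.064 [291.15081016 189.12197962] [306.90486098 354.73187771]
0.06 [291.09726    190.87377731] [306.58355999 365.24266388]
0.073 [291.27285409 185.12953121] [307.63712456 330.77718729]
```

View pics/c6.png

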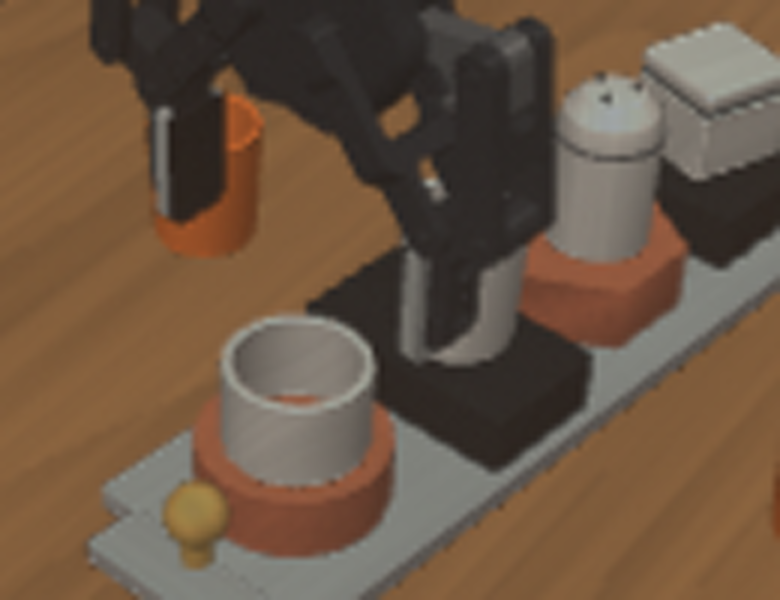

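The side view shows the ring rim centre at (298,362) against a predicted (307,355), so the ring position holds within about 2 mm. The fingertips are at about (190,215) and (450,345), higher than I expected. I'll solve for where the tips are.

Run:
```python
from h import *
from scipy.optimize import least_squares
c=np.array([.5154,-.1032]);d=np.array([.991,-.13]);n=np.array([.13,.991])
f=lambda P:(pj("side",P)-[240,130])*6
for z in(.072,.08,.088,.096):
    print(z,[ (s,w,f([*(c+s*d*.0428+n*w*.011),z]).round().tolist()) for s in(1,-1) for w in(1,-1)])
print([f([*(np.array([.5165,-.1035])+.023*np.array([np.cos(a),np.sin(a)])),.064]).round().tolist() for a in(0,1.57,3.14,4.71)])
```

```text
0.072 [(1, 1, [180.0, 289.0]), (1, -1, [231.0, 257.0]), (-1, 1, [396.0, 420.0]), (-1, -1, [447.0, 384.0])]
0.08 [(1, 1, [179.0, 268.0]), (1, -1, [231.0, 236.0]), (-1, 1, [398.0, 398.0]), (-1, -1, [449.0, 362.0])]
0.088 [(1, 1, [179.0, 246.0]), (1, -1, [231.0, 214.0]), (-1, 1, [399.0, 376.0]), (-1, -1, [451.0, 340.0])]
0.096 [(1, 1, [178.0, 224.0]), (1, -1, [231.0, 192.0]), (-1, 1, [401.0, 353.0]), (-1, -1, [452.0, 317.0])]
[[244.0, 326.0], [261.0, 395.0], [372.0, 385.0], [351.0, 316.0]]
```

The open tips sit about 35 mm behind the TCP, higher than the text suggests. I'll go down to TCP z = 0.040, half close the jaws clear of the ring, and look.

play_rows([
  {"wx":0,"wy":0.0015,"wz":0,"dx":0.1,"dy":0,"dz":1,"grip":75},
  {"wx":0,"wy":0.0015,"wz":0,"dx":0.1,"dy":0,"dz":1.9,"grip":66},
  {"wx":0,"wy":0.0015,"wz":0,"dx":0.1,"dy":0,"dz":1.9,"grip":66},
  {"wx":0,"wy":0.0015,"wz":0,"dx":0.1,"dy":0,"dz":1.9,"grip":66},
  {"wx":0,"wy":0.0015,"wz":0,"dx":0.1,"dy":0,"dz":1.9,"grip":66},
  {"wx":0,"wy":0.0015,"wz":0,"dx":0.1,"dy":0,"dz":1.9,"grip":66},
  {"wx":0,"wy":0.0015,"wz":0,"dx":0.1,"dy":0,"dz":1.9,"grip":66},
], squeeze=25)

```text
time_s: 3.75
position: [0.5163, -0.1035, 0.0401]
orientation: [[0.991, -0.131, -0.0], [-0.131, -0.991, -0.0], [-0.0, 0.0, -1.0]]
contact_force: [-0.8, -0.5, 0.1]
finger_gap: 0.0564
```

Run:
```python
from h import *
from bench import r
import cv2
b=r.snapshot("side")["color"]
go(.5165,-.1035,.036,-7.5)
cv2.imwrite("pics/c7.png",cv2.resize(b[130:230,240:370],None,fx=6,fy=6,interpolation=cv2.INTER_CUBIC))
```

```text
t 3.8 d [0.02 0.   0.41] wz -0.0 (alt 3.141 ) tilt [0.0001 0.0001 0.    ] pos [ 0.5163 -0.1034  0.0401] gap 0.0566 q [-18.  31.  33. 116. -25.  40.  23.] F [ 0.1  0.1 -0.2]
```

View pics/c7.png

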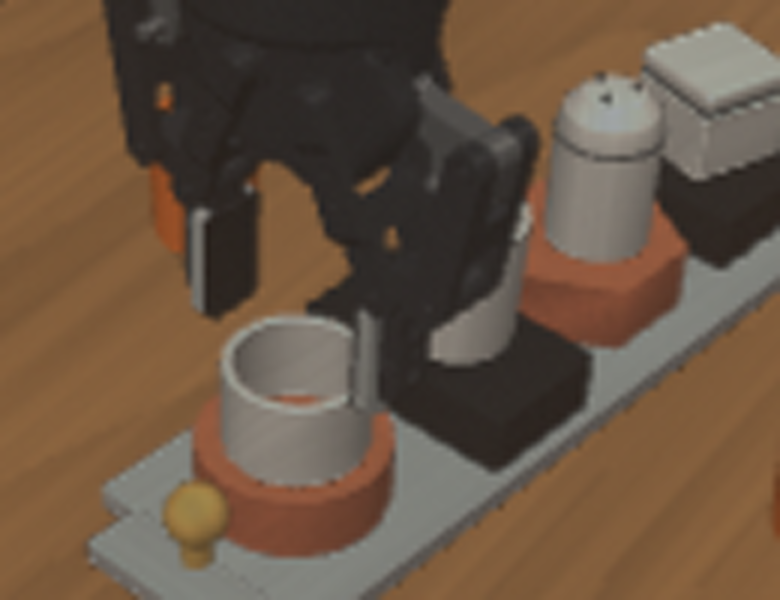

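The side view shows the jaws around the ring: left tip at (210,315), right tip at (370,408), ring rim at (298,362). The tips are only about at rim level with TCP z = 0.040. I'll go lower gently and look again before closing.

play_rows([
  {"wx":0,"wy":0,"wz":0,"dx":0,"dy":0,"dz":0.5,"grip":66},
  {"wx":0,"wy":0,"wz":0,"dx":0,"dy":0,"dz":1.0,"grip":66},
  {"wx":0,"wy":0,"wz":0,"dx":0,"dy":0,"dz":1.4,"grip":66},
  {"wx":0,"wy":0,"wz":0,"dx":0,"dy":0,"dz":1.4,"grip":66},
  {"wx":0,"wy":0,"wz":0,"dx":0,"dy":0,"dz":1.4,"grip":66},
  {"wx":0,"wy":0,"wz":0,"dx":0,"dy":0,"dz":1.4,"grip":66},
], squeeze=25)

```text
time_s: 4.3
position: [0.5161, -0.1035, 0.0258]
orientation: [[0.991, -0.131, -0.001], [-0.131, -0.991, -0.0], [-0.001, 0.0, -1.0]]
contact_force: [-0.0, -0.4, 0.4]
finger_gap: 0.0562
```

Run:
```python
from h import *
from bench import r
import cv2
b=r.snapshot("side")["color"]
go(.5165,-.1035,.036,-7.5)
cv2.imwrite("pics/c8.png",cv2.resize(b[140:230,245:355],None,fx=6,fy=6,interpolation=cv2.INTER_CUBIC))
```

```text
t 4.35 d [ 0.03  0.   -1.01] wz -0.0 (alt 3.141 ) tilt [0.0002 0.0004 0.    ] pos [ 0.5162 -0.1034  0.0259] gap 0.0563 q [-17.  32.  32. 117. -26.  39.  24.] F [-0.3 -0.1 -1. ]
```

View pics/c8.png

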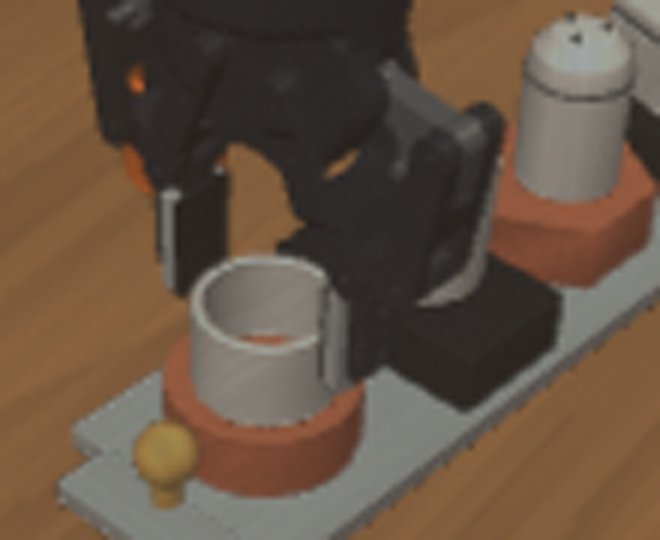

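The jaws now straddle the ring, with tips at about (180,293) and (337,390) in the crop and clear of the block. I'll go 6 mm lower and close.

play_rows([
  {"wx":0,"wy":0,"wz":0,"dx":0,"dy":0,"dz":0.3,"grip":66},
  {"wx":0,"wy":0,"wz":0,"dx":0,"dy":0,"dz":0.6,"grip":66},
  {"wx":0,"wy":0,"wz":0,"dx":0,"dy":0,"dz":0.6,"grip":58},
  {"wx":0,"wy":0,"wz":0,"dx":0,"dy":0,"dz":0.6,"grip":54},
  {"wx":0,"wy":0,"wz":0,"dx":0,"dy":0,"dz":0.6,"grip":50},
  {"wx":0,"wy":0,"wz":0,"dx":0,"dy":0,"dz":0.6,"grip":46},
  {"wx":0,"wy":0,"wz":0,"dx":0,"dy":0,"dz":0.6,"grip":40},
  {"wx":0,"wy":0,"wz":0,"dx":0,"dy":0,"dz":0.6,"grip":40},
  {"wx":0,"wy":0,"wz":0,"dx":0,"dy":0,"dz":0.6,"grip":40},
], squeeze=25)

```text
time_s: 5.1
position: [0.5161, -0.1034, 0.0199]
orientation: [[0.991, -0.131, -0.0], [-0.131, -0.991, -0.0], [-0.0, 0.0, -1.0]]
contact_force: [-0.5, 0.1, -0.4]
finger_gap: 0.0456
```

Gripped, with a gap of 45.6 mm against the ring's 46 mm. Now I lift, carry to place one, and lower to 10 mm above it.

play_rows([
  {"wx":0,"wy":0,"wz":0,"dx":0,"dy":0,"dz":-2,"grip":40},
  {"wx":0,"wy":0,"wz":0,"dx":0,"dy":0,"dz":-5,"grip":40},
  {"wx":0,"wy":0,"wz":0,"dx":0,"dy":0,"dz":-8,"grip":40},
  {"wx":0,"wy":0,"wz":-0.04,"dx":-0.2,"dy":-3,"dz":-8,"grip":40},
  {"wx":0,"wy":0,"wz":-0.08,"dx":-0.3,"dy":-6.5,"dz":-8,"grip":40},
  {"wx":0,"wy":0,"wz":-0.12,"dx":-0.5,"dy":-10,"dz":-8,"grip":40},
  {"wx":0,"wy":0,"wz":-0.16,"dx":-0.7,"dy":-14,"dz":-8,"grip":40},
  {"wx":0,"wy":0,"wz":-0.2,"dx":-0.8,"dy":-18,"dz":-8,"grip":40},
  {"wx":0,"wy":0,"wz":-0.2,"dx":-0.9,"dy":-20.5,"dz":-8,"grip":40},
  {"wx":0,"wy":0,"wz":-0.2,"dx":-0.9,"dy":-21.3,"dz":-7,"grip":40},
  {"wx":0,"wy":0,"wz":-0.2,"dx":-0.9,"dy":-21.3,"dz":-4,"grip":40},
  {"wx":0,"wy":0,"wz":-0.2,"dx":-0.9,"dy":-21.3,"dz":-1,"grip":40},
  {"wx":0,"wy":0,"wz":-0.2,"dx":-0.9,"dy":-21.3,"dz":0.7,"grip":40},
  {"wx":0,"wy":0,"wz":-0.2,"dx":-0.9,"dy":-21.3,"dz":0.7,"grip":40},
  {"wx":0,"wy":0,"wz":-0.2,"dx":-0.9,"dy":-21.3,"dz":0.7,"grip":40},
  {"wx":0,"wy":0,"wz":-0.2,"dx":-0.9,"dy":-21.3,"dz":0.7,"grip":40},
  {"wx":0,"wy":0,"wz":-0.2,"dx":-0.9,"dy":-21.3,"dz":0.7,"grip":40},
], squeeze=25)

```text
time_s: 6.52
position: [0.5362, 0.1088, 0.0142]
orientation: [[0.998, 0.068, 0.002], [0.068, -0.998, 0.0], [0.002, -0.0, -1.0]]
contact_force: [-0.1, 0.6, -0.2]
finger_gap: 0.0454
```

Run:
```python
from h import *
go(.5353,.1087,.003,4.0)
```

```text
t 6.52 d [-0.09  0.    1.12] wz -0.001 (alt 3.14 ) tilt [-0.0003 -0.0018  0.    ] pos [0.5362 0.1088 0.0142] gap 0.0454 q [-37.  34.  28. 114. -25.  38.  11.] F [-0.1  0.6 -0.2]
```

play_rows([
  {"wx":0,"wy":-0.002,"wz":0,"dx":-0.09,"dy":0,"dz":0.6,"grip":40},
  {"wx":0,"wy":-0.002,"wz":0,"dx":-0.09,"dy":0,"dz":1.0,"grip":40},
  {"wx":0,"wy":-0.002,"wz":0,"dx":-0.09,"dy":0,"dz":1.1,"grip":40},
  {"wx":0,"wy":-0.002,"wz":0,"dx":-0.09,"dy":0,"dz":1.1,"grip":40},
  {"wx":0,"wy":-0.002,"wz":0,"dx":-0.09,"dy":0,"dz":1.1,"grip":56},
  {"wx":0,"wy":-0.002,"wz":0,"dx":-0.09,"dy":0,"dz":1.1,"grip":66},
  {"wx":0,"wy":-0.002,"wz":0,"dx":-0.09,"dy":0,"dz":1.1,"grip":72},
  {"wx":0,"wy":-0.002,"wz":0,"dx":-0.09,"dy":0,"dz":0.5,"grip":72},
  {"wx":0,"wy":-0.002,"wz":0,"dx":-0.09,"dy":0,"dz":-2,"grip":72},
  {"wx":0,"wy":0,"wz":0,"dx":-0.09,"dy":0,"dz":-6,"grip":72},
  {"wx":0,"wy":0,"wz":0,"dx":-0.1,"dy":0,"dz":-10.5,"grip":72},
  {"wx":0,"wy":0,"wz":0.05,"dx":-1,"dy":4,"dz":-10.5,"grip":72},
  {"wx":0,"wy":0,"wz":0.1,"dx":-2,"dy":8,"dz":-10.5,"grip":72},
  {"wx":0,"wy":0,"wz":0.15,"dx":-3,"dy":12,"dz":-10.5,"grip":72},
  {"wx":0,"wy":0,"wz":0.2,"dx":-4,"dy":16,"dz":-10.5,"grip":72},
  {"wx":0,"wy":0,"wz":0.2,"dx":-4.4,"dy":20,"dz":-10.5,"grip":72},
  {"wx":0,"wy":0,"wz":0.2,"dx":-4.7,"dy":24,"dz":-10.5,"grip":72},
  {"wx":0,"wy":0,"wz":0.2,"dx":-4.8,"dy":28.2,"dz":-10.5,"grip":72},
  {"wx":0,"wy":0,"wz":0.2,"dx":-4.8,"dy":28.2,"dz":-10.5,"grip":72},
  {"wx":0,"wy":0,"wz":0.2,"dx":-4.8,"dy":28.2,"dz":-10.5,"grip":72},
], squeeze=25)

```text
time_s: 8.18
position: [0.506, -0.1793, 0.1186]
orientation: [[0.991, -0.137, 0.0], [-0.137, -0.991, -0.001], [0.0, 0.001, -1.0]]
contact_force: [0.2, -0.6, 0.3]
finger_gap: 0.0615
```

Run:
```python
from h import *
from bench import r
import cv2
a=r.snapshot("top")["color"];b=r.snapshot("side")["color"]
go(.5066,-.1756,.04,-7.5)
A=cv2.resize(a[175:240,160:225],(400,400),interpolation=cv2.INTER_CUBIC);B=cv2.resize(b[120:320,170:370],(400,400),interpolation=cv2.INTER_CUBIC)
cv2.imwrite("pics/c9.png",np.hstack([A,B]))
k=400/65
for z in(.016,.046): print((pj("top",[.5353,.1087,z])-[160,175])*k+k/2)
```

```text
t 8.28 d [0.02 0.05 7.8 ] wz -0.0 (alt 3.141 ) tilt [-0.0005  0.0008  0.    ] pos [ 0.5066 -0.1751  0.118 ] gap 0.0617 q [-15.  25.  38. 111. -20.  50.  27.] F [-0.3  0.1  0. ]
[217.0257158  207.60663223]
[192.03481412 195.07162287]
```

View pics/c9.png

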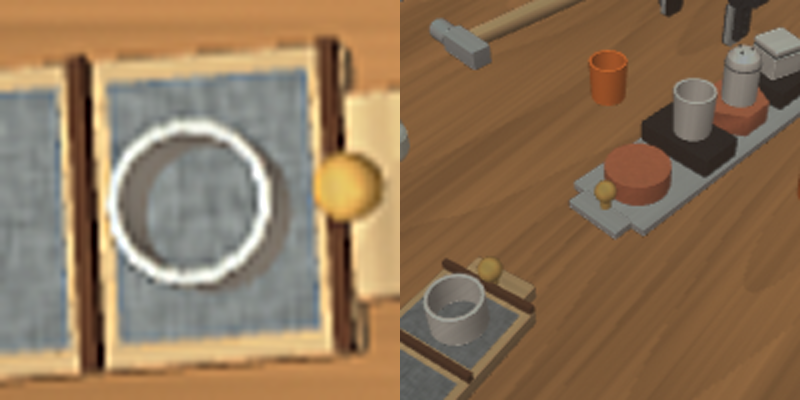

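Top view: the ring stands upright in place one, rim centre (191,202) against an expected (192,195), about 2 mm toward the robot. I'll add 1.5 mm in x to the next placings. The fingertips proved to lie about 24 mm behind the TCP at this gap. Next I descend on the beaker.

play_rows([
  {"wx":0,"wy":0,"wz":0,"dx":0,"dy":0,"dz":3.5,"grip":72},
  {"wx":0,"wy":0,"wz":0,"dx":0,"dy":0.05,"dz":6,"grip":72},
  {"wx":0,"wy":0,"wz":0,"dx":0,"dy":0.05,"dz":8,"grip":72},
  {"wx":0,"wy":0,"wz":0,"dx":0,"dy":0.05,"dz":9,"grip":72},
  {"wx":0,"wy":0,"wz":0,"dx":0,"dy":0.05,"dz":9.4,"grip":72},
  {"wx":0,"wy":0,"wz":0,"dx":0,"dy":0.05,"dz":9.4,"grip":66},
  {"wx":0,"wy":0,"wz":0,"dx":0,"dy":0.05,"dz":9.4,"grip":58},
  {"wx":0,"wy":0,"wz":0,"dx":0,"dy":0.05,"dz":9.4,"grip":53},
  {"wx":0,"wy":0,"wz":0,"dx":0,"dy":0.05,"dz":9.4,"grip":49},
  {"wx":0,"wy":0,"wz":0,"dx":0,"dy":0.05,"dz":9.4,"grip":45},
  {"wx":0,"wy":0,"wz":0,"dx":0,"dy":0.05,"dz":9.4,"grip":41},
  {"wx":0,"wy":0,"wz":0,"dx":0,"dy":0.05,"dz":9.4,"grip":35},
  {"wx":0,"wy":0,"wz":0,"dx":0,"dy":0.05,"dz":9.4,"grip":35},
  {"wx":0,"wy":0,"wz":0,"dx":0,"dy":0.05,"dz":9.4,"grip":35},
], squeeze=25)

```text
time_s: 9.45
position: [0.5072, -0.1762, 0.025]
orientation: [[0.991, -0.131, 0.001], [-0.131, -0.991, 0.0], [0.001, -0.0, -1.0]]
contact_force: [-1.7, 1.1, 6.9]
finger_gap: 0.0396
```

Run:
```python
from h import *
go(.5318,.1805,.014,4.0)
```

```text
t 9.45 d [ -2.22 -35.69   1.11] wz -0.201 (alt 2.941 ) tilt [-0.0003 -0.0012  0.    ] pos [ 0.5072 -0.1762  0.025 ] gap 0.0396 q [-10.  33.  32. 115. -27.  39.  33.] F [-1.7  1.1  6.9]
```

play_rows([
  {"wx":0,"wy":0,"wz":0,"dx":0,"dy":0,"dz":-2,"grip":35},
  {"wx":0,"wy":0,"wz":0,"dx":0,"dy":0,"dz":-5,"grip":35},
  {"wx":0,"wy":0,"wz":0,"dx":0,"dy":0,"dz":-8,"grip":35},
  {"wx":0,"wy":0,"wz":-0.03,"dx":-0.2,"dy":-3,"dz":-9,"grip":35},
  {"wx":0,"wy":0,"wz":-0.06,"dx":-0.4,"dy":-7,"dz":-9,"grip":35},
  {"wx":0,"wy":0,"wz":-0.09,"dx":-0.7,"dy":-11,"dz":-9,"grip":35},
  {"wx":0,"wy":0,"wz":-0.12,"dx":-1,"dy":-15,"dz":-9,"grip":35},
  {"wx":0,"wy":0,"wz":-0.15,"dx":-1.3,"dy":-19,"dz":-9,"grip":35},
  {"wx":0,"wy":0,"wz":-0.18,"dx":-1.6,"dy":-23,"dz":-9,"grip":35},
  {"wx":0,"wy":0,"wz":-0.2,"dx":-1.9,"dy":-27,"dz":-9,"grip":35},
  {"wx":0,"wy":0,"wz":-0.2,"dx":-2.1,"dy":-31,"dz":-9,"grip":35},
  {"wx":0,"wy":0,"wz":-0.2,"dx":-2.2,"dy":-34.5,"dz":-9,"grip":35},
  {"wx":0,"wy":0,"wz":-0.2,"dx":-2.2,"dy":-35.7,"dz":-8,"grip":35},
  {"wx":0,"wy":0,"wz":-0.2,"dx":-2.2,"dy":-35.7,"dz":-5,"grip":35},
  {"wx":0,"wy":0,"wz":-0.2,"dx":-2.2,"dy":-35.7,"dz":-2,"grip":35},
  {"wx":0,"wy":0,"wz":-0.2,"dx":-2.2,"dy":-35.7,"dz":0.6,"grip":35},
  {"wx":0,"wy":0,"wz":-0.2,"dx":-2.2,"dy":-35.7,"dz":0.6,"grip":35},
  {"wx":0,"wy":0,"wz":-0.2,"dx":-2.2,"dy":-35.7,"dz":0.6,"grip":35},
  {"wx":0,"wy":0,"wz":-0.2,"dx":-2.2,"dy":-35.7,"dz":0.6,"grip":35},
  {"wx":0,"wy":0,"wz":-0.2,"dx":-2.2,"dy":-35.7,"dz":0.6,"grip":35},
], squeeze=25)

```text
time_s: 11.12
position: [0.5328, 0.1808, 0.0197]
orientation: [[0.998, 0.068, 0.002], [0.068, -0.998, 0.001], [0.002, -0.001, -1.0]]
contact_force: [0.6, -0.8, -1.3]
finger_gap: 0.0396
```

Run:
```python
from h import *
go(.5318,.1805,.008,4.0)
```

```text
t 11.12 d [-0.1   0.02  1.17] wz -0.001 (alt 3.14 ) tilt [-0.0009 -0.0022  0.    ] pos [0.5328 0.1808 0.0197] gap 0.0396 q [-44.  34.  29. 112. -25.  40.   4.] F [ 0.6 -0.8 -1.3]
```

play_rows([
  {"wx":-0.001,"wy":-0.002,"wz":0,"dx":-0.1,"dy":0,"dz":0.6,"grip":35},
  {"wx":-0.001,"wy":-0.002,"wz":0,"dx":-0.1,"dy":0,"dz":1.0,"grip":35},
  {"wx":-0.001,"wy":-0.002,"wz":0,"dx":-0.1,"dy":0,"dz":1.15,"grip":35},
  {"wx":-0.001,"wy":-0.002,"wz":0,"dx":-0.1,"dy":0,"dz":1.15,"grip":35},
  {"wx":-0.001,"wy":-0.002,"wz":0,"dx":-0.1,"dy":0,"dz":1.15,"grip":50},
  {"wx":-0.001,"wy":-0.002,"wz":0,"dx":-0.1,"dy":0,"dz":1.15,"grip":60},
  {"wx":-0.001,"wy":-0.002,"wz":0,"dx":-0.1,"dy":0,"dz":1.15,"grip":70},
  {"wx":-0.001,"wy":-0.002,"wz":0,"dx":-0.1,"dy":0,"dz":0.5,"grip":70},
  {"wx":-0.001,"wy":-0.002,"wz":0,"dx":-0.1,"dy":0,"dz":-2,"grip":70},
  {"wx":0,"wy":0,"wz":0,"dx":-0.1,"dy":0,"dz":-6,"grip":70},
  {"wx":0,"wy":0,"wz":0,"dx":-0.1,"dy":0,"dz":-10,"grip":70},
  {"wx":0,"wy":0,"wz":0.02,"dx":-1,"dy":4,"dz":-12,"grip":70},
  {"wx":0,"wy":0,"wz":0.05,"dx":-2,"dy":8,"dz":-12,"grip":70},
  {"wx":0,"wy":0,"wz":0.1,"dx":-3,"dy":12,"dz":-12,"grip":70},
  {"wx":0,"wy":0,"wz":0.15,"dx":-4,"dy":16,"dz":-12,"grip":70},
  {"wx":0,"wy":0,"wz":0.2,"dx":-4.5,"dy":20,"dz":-12,"grip":70},
  {"wx":0,"wy":0,"wz":0.2,"dx":-5,"dy":24,"dz":-12,"grip":70},
  {"wx":0,"wy":0,"wz":0.2,"dx":-5.5,"dy":28,"dz":-12,"grip":70},
  {"wx":0,"wy":0,"wz":0.2,"dx":-6,"dy":32,"dz":-12,"grip":70},
  {"wx":0,"wy":0,"wz":0.2,"dx":-6.2,"dy":36,"dz":-12,"grip":70},
], squeeze=25)

```text
time_s: 12.78
position: [0.4934, -0.1846, 0.1384]
orientation: [[0.991, -0.131, -0.0], [-0.131, -0.991, 0.0], [-0.0, -0.0, -1.0]]
contact_force: [1.3, 0.0, -0.5]
finger_gap: 0.0594
```

play_rows([
  {"wx":0,"wy":0,"wz":0,"dx":0.6,"dy":6.7,"dz":0,"grip":70},
  {"wx":0,"wy":0,"wz":0,"dx":0.6,"dy":6.7,"dz":0,"grip":70},
  {"wx":0,"wy":0,"wz":0,"dx":0.6,"dy":6.7,"dz":0,"grip":70},
  {"wx":0,"wy":0,"wz":0,"dx":0.6,"dy":6.7,"dz":0,"grip":70},
  {"wx":0,"wy":0,"wz":0,"dx":0.6,"dy":6.7,"dz":0,"grip":70},
  {"wx":0,"wy":0,"wz":0,"dx":0.6,"dy":6.7,"dz":0,"grip":70},
], squeeze=25)

```text
time_s: 13.28
position: [0.4919, -0.2482, 0.1378]
orientation: [[0.992, -0.129, -0.001], [-0.129, -0.992, 0.001], [-0.001, -0.001, -1.0]]
contact_force: [-0.6, 0.4, -0.3]
finger_gap: 0.0595
```

Run:
```python
from h import *
from bench import r
import cv2
a=r.snapshot("top")["color"];b=r.snapshot("side")["color"]
go(.4972,-.2490,.028,-7.5)
A=cv2.resize(a[170:250,130:230],(500,400),interpolation=cv2.INTER_CUBIC);B=cv2.resize(b[100:200,300:375],(300,400),interpolation=cv2.INTER_CUBIC)
cv2.imwrite("pics/c10.png",np.hstack([A,B]))
print((pj("top",[.5303,.1805,.062])-[130,170])*5+2.5)
```

```text
t 13.38 d [5.300e-01 1.000e-02 1.099e+01] wz 0.002 (alt -3.139 ) tilt [-0.0006  0.0006  0.    ] pos [ 0.492  -0.2483  0.1379] gap 0.0602 q [ -8.  26.  41. 108. -20.  54.  35.] F [-0.5 -0.2  0.1]
[ 78.49718975 194.06526765]
```

View pics/c10.png

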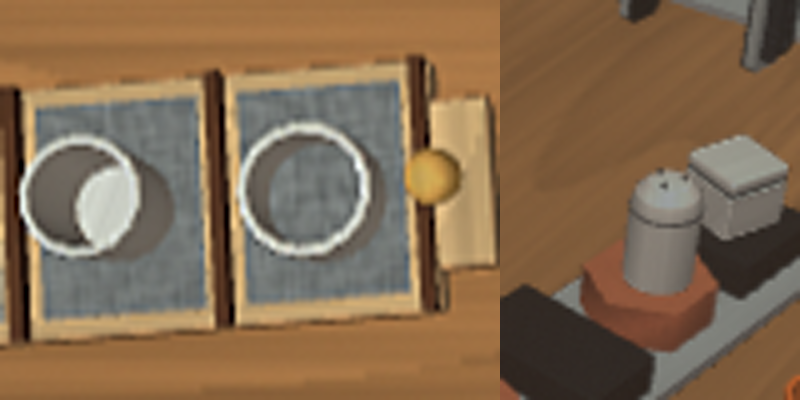

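Beaker upright in place two: rim centre (79,195), predicted (78.5,194). Next is the pot.

play_rows([
  {"wx":0,"wy":0,"wz":0,"dx":0.5,"dy":0,"dz":0,"grip":70},
  {"wx":0,"wy":0,"wz":0,"dx":0.5,"dy":0,"dz":3,"grip":70},
  {"wx":0,"wy":0,"wz":0,"dx":0.5,"dy":0,"dz":6,"grip":70},
  {"wx":0,"wy":0,"wz":0,"dx":0.5,"dy":0,"dz":8.5,"grip":70},
  {"wx":0,"wy":0,"wz":0,"dx":0.5,"dy":0,"dz":10.2,"grip":70},
  {"wx":0,"wy":0,"wz":0,"dx":0.5,"dy":0,"dz":10.8,"grip":70},
  {"wx":0,"wy":0,"wz":0,"dx":0.5,"dy":0,"dz":10.8,"grip":62},
  {"wx":0,"wy":0,"wz":0,"dx":0.5,"dy":0,"dz":10.8,"grip":55},
  {"wx":0,"wy":0,"wz":0,"dx":0.5,"dy":0,"dz":10.8,"grip":50},
  {"wx":0,"wy":0,"wz":0,"dx":0.5,"dy":0,"dz":10.8,"grip":46},
  {"wx":0,"wy":0,"wz":0,"dx":0.5,"dy":0,"dz":10.8,"grip":42},
  {"wx":0,"wy":0,"wz":0,"dx":0.5,"dy":0,"dz":10.8,"grip":38},
  {"wx":0,"wy":0,"wz":0,"dx":0.5,"dy":0,"dz":10.8,"grip":33},
  {"wx":0,"wy":0,"wz":0,"dx":0.5,"dy":0,"dz":10.8,"grip":30},
  {"wx":0,"wy":0,"wz":0,"dx":0.5,"dy":0,"dz":10.8,"grip":30},
  {"wx":0,"wy":0,"wz":0,"dx":0.5,"dy":0,"dz":10.8,"grip":30},
], squeeze=30)

```text
time_s: 14.72
position: [0.4972, -0.2508, 0.0311]
orientation: [[0.991, -0.131, 0.001], [-0.131, -0.991, -0.0], [0.001, 0.0, -1.0]]
contact_force: [-1.8, 1.3, 7.9]
finger_gap: 0.0347
```

Run:
```python
from h import *
go(.5255,.2523,.014,4.0)
```

```text
t 14.72 d [ -3.77 -50.25   1.7 ] wz -0.201 (alt 2.941 ) tilt [ 0.     -0.0013  0.    ] pos [ 0.4972 -0.2508  0.0311] gap 0.0347 q [ -3.  34.  34. 112. -28.  42.  41.] F [-1.8  1.3  7.9]
```

play_rows([
  {"wx":0,"wy":0,"wz":0,"dx":0,"dy":0,"dz":-2,"grip":30},
  {"wx":0,"wy":0,"wz":0,"dx":0,"dy":0,"dz":-5,"grip":30},
  {"wx":0,"wy":0,"wz":0,"dx":0,"dy":0,"dz":-8,"grip":30},
  {"wx":0,"wy":0,"wz":-0.02,"dx":-0.2,"dy":-3,"dz":-9,"grip":30},
  {"wx":0,"wy":0,"wz":-0.04,"dx":-0.5,"dy":-7,"dz":-9,"grip":30},
  {"wx":0,"wy":0,"wz":-0.06,"dx":-0.8,"dy":-11,"dz":-9,"grip":30},
  {"wx":0,"wy":0,"wz":-0.08,"dx":-1.1,"dy":-15,"dz":-9,"grip":30},
  {"wx":0,"wy":0,"wz":-0.1,"dx":-1.4,"dy":-19,"dz":-9,"grip":30},
  {"wx":0,"wy":0,"wz":-0.12,"dx":-1.7,"dy":-23,"dz":-9,"grip":30},
  {"wx":0,"wy":0,"wz":-0.14,"dx":-2,"dy":-27,"dz":-9,"grip":30},
  {"wx":0,"wy":0,"wz":-0.16,"dx":-2.3,"dy":-31,"dz":-9,"grip":30},
  {"wx":0,"wy":0,"wz":-0.18,"dx":-2.6,"dy":-35,"dz":-9,"grip":30},
  {"wx":0,"wy":0,"wz":-0.2,"dx":-2.9,"dy":-39,"dz":-9,"grip":30},
  {"wx":0,"wy":0,"wz":-0.2,"dx":-3.2,"dy":-43,"dz":-9,"grip":30},
  {"wx":0,"wy":0,"wz":-0.2,"dx":-3.6,"dy":-47,"dz":-9,"grip":30},
  {"wx":0,"wy":0,"wz":-0.2,"dx":-3.8,"dy":-50.2,"dz":-9,"grip":30},
  {"wx":0,"wy":0,"wz":-0.2,"dx":-3.8,"dy":-50.2,"dz":-9,"grip":30},
  {"wx":0,"wy":0,"wz":-0.2,"dx":-3.8,"dy":-50.2,"dz":-9,"grip":30},
  {"wx":0,"wy":0,"wz":-0.2,"dx":-3.8,"dy":-50.2,"dz":-9,"grip":30},
], squeeze=30)

```text
time_s: 16.3
position: [0.5243, 0.2513, 0.1199]
orientation: [[0.998, 0.069, -0.001], [0.069, -0.998, -0.001], [-0.001, 0.001, -1.0]]
contact_force: [0.3, -0.2, -1.7]
finger_gap: 0.0348
```

Run:
```python
from h import *
go(.5255,.2518,.014,4.0)
```

```text
t 16.3 d [ 0.12 -0.05 10.59] wz -0.001 (alt 3.141 ) tilt [0.0008 0.0006 0.    ] pos [0.5243 0.2513 0.1199] gap 0.0348 q [-55.  29.  35. 104. -20.  53.  -7.] F [ 0.3 -0.2 -1.7]
```

play_rows([
  {"wx":0,"wy":0,"wz":0,"dx":0.1,"dy":0,"dz":3,"grip":30},
  {"wx":0,"wy":0,"wz":0,"dx":0.1,"dy":0,"dz":6,"grip":30},
  {"wx":0,"wy":0,"wz":0,"dx":0.1,"dy":0,"dz":8.5,"grip":30},
  {"wx":0,"wy":0,"wz":0,"dx":0.1,"dy":0,"dz":9.6,"grip":30},
  {"wx":0,"wy":0,"wz":0,"dx":0.1,"dy":0,"dz":9.6,"grip":30},
  {"wx":0,"wy":0,"wz":0,"dx":0.1,"dy":0,"dz":9.6,"grip":30},
  {"wx":0,"wy":0,"wz":0,"dx":0.1,"dy":0,"dz":9.6,"grip":30},
], squeeze=30)

```text
time_s: 16.88
position: [0.5267, 0.2518, 0.0254]
orientation: [[0.998, 0.068, 0.002], [0.068, -0.998, 0.001], [0.002, -0.001, -1.0]]
contact_force: [0.6, 0.5, -1.3]
finger_gap: 0.035
```

Run:
```python
from h import *
go(.5255,.2518,.014,4.0)
```

```text
t 16.88 d [-0.12 -0.01  1.14] wz -0.002 (alt 3.14 ) tilt [-0.0007 -0.0016  0.    ] pos [0.5267 0.2518 0.0254] gap 0.035 q [-52.  36.  30. 108. -26.  43.  -3.] F [ 0.6  0.5 -1.3]
```

play_rows([
  {"wx":-0.001,"wy":-0.0016,"wz":0,"dx":-0.1,"dy":0,"dz":0.6,"grip":30},
  {"wx":-0.001,"wy":-0.0016,"wz":0,"dx":-0.1,"dy":0,"dz":1.0,"grip":30},
  {"wx":-0.001,"wy":-0.0016,"wz":0,"dx":-0.1,"dy":0,"dz":1.15,"grip":30},
  {"wx":-0.001,"wy":-0.0016,"wz":0,"dx":-0.1,"dy":0,"dz":1.15,"grip":30},
  {"wx":-0.001,"wy":-0.0016,"wz":0,"dx":-0.1,"dy":0,"dz":1.15,"grip":45},
  {"wx":-0.001,"wy":-0.0016,"wz":0,"dx":-0.1,"dy":0,"dz":1.15,"grip":60},
  {"wx":-0.001,"wy":-0.0016,"wz":0,"dx":-0.1,"dy":0,"dz":1.15,"grip":72},
  {"wx":-0.001,"wy":-0.0016,"wz":0,"dx":-0.1,"dy":0,"dz":0.8,"grip":75},
  {"wx":-0.001,"wy":-0.0016,"wz":0,"dx":-0.1,"dy":0,"dz":-1,"grip":75},
  {"wx":0,"wy":0,"wz":0,"dx":-0.1,"dy":0,"dz":-5,"grip":75},
  {"wx":0,"wy":0,"wz":0,"dx":-0.1,"dy":0,"dz":-9,"grip":75},
  {"wx":0,"wy":0,"wz":0,"dx":-0.1,"dy":1,"dz":-12,"grip":75},
  {"wx":0,"wy":0,"wz":0.05,"dx":-0.6,"dy":5,"dz":-12,"grip":75},
  {"wx":0,"wy":0,"wz":0.1,"dx":-1.1,"dy":9,"dz":-12,"grip":75},
  {"wx":0,"wy":0,"wz":0.15,"dx":-1.6,"dy":13,"dz":-12,"grip":75},
  {"wx":0,"wy":0,"wz":0.2,"dx":-2.1,"dy":17,"dz":-12,"grip":75},
  {"wx":0,"wy":0,"wz":0.25,"dx":-2.6,"dy":21,"dz":-12,"grip":75},
  {"wx":0,"wy":0,"wz":0.3,"dx":-3.1,"dy":25,"dz":-12,"grip":75},
  {"wx":0,"wy":0,"wz":0.35,"dx":-3.6,"dy":29,"dz":-12,"grip":75},
  {"wx":0,"wy":0,"wz":0.4,"dx":-4.1,"dy":33,"dz":-12,"grip":75},
], squeeze=30)

```text
time_s: 18.55
position: [0.5069, -0.0817, 0.1443]
orientation: [[0.945, -0.327, 0.0], [-0.327, -0.945, 0.0], [0.0, -0.0, -1.0]]
contact_force: [0.6, 0.4, 0.8]
finger_gap: 0.0638
```

Run:
```python
from h import *
go(.4919,-.3178,.145,-22.1)
```

```text
t 18.55 d [ 6.31 22.8  -0.07] wz 0.052 (alt -3.089 ) tilt [-0.0003 -0.0001  0.    ] pos [ 0.5069 -0.0817  0.1443] gap 0.0638 q [-31.  22.  46. 113. -20.  53.   6.] F [0.6 0.4 0.8]
```

play_rows([
  {"wx":0,"wy":0,"wz":0.05,"dx":6.3,"dy":22.4,"dz":0,"grip":75},
  {"wx":0,"wy":0,"wz":0.05,"dx":6.3,"dy":22.4,"dz":0,"grip":75},
  {"wx":0,"wy":0,"wz":0.05,"dx":6.3,"dy":22.4,"dz":0,"grip":75},
  {"wx":0,"wy":0,"wz":0.05,"dx":6.3,"dy":22.4,"dz":0,"grip":75},
  {"wx":0,"wy":0,"wz":0.05,"dx":6.3,"dy":22.4,"dz":0,"grip":75},
  {"wx":0,"wy":0,"wz":0.05,"dx":6.3,"dy":22.4,"dz":0,"grip":75},
  {"wx":0,"wy":0,"wz":0.05,"dx":6.3,"dy":22.4,"dz":0,"grip":75},
  {"wx":0,"wy":0,"wz":0.05,"dx":6.3,"dy":22.4,"dz":0,"grip":75},
  {"wx":0,"wy":0,"wz":0.05,"dx":6.3,"dy":22.4,"dz":0,"grip":75},
  {"wx":0,"wy":0,"wz":0.05,"dx":6.3,"dy":22.4,"dz":0,"grip":75},
  {"wx":0,"wy":0,"wz":0.05,"dx":6.3,"dy":22.4,"dz":0,"grip":75},
], squeeze=30)

```text
time_s: 19.47
position: [0.4946, -0.3106, 0.1439]
orientation: [[0.929, -0.37, -0.0], [-0.37, -0.929, 0.001], [-0.001, -0.001, -1.0]]
contact_force: [0.7, 0.5, 0.3]
finger_gap: 0.064
```

Run:
```python
from h import *
from bench import r
import cv2
a=r.snapshot("top")["color"];b=r.snapshot("side")["color"]
go(.4919,-.3178,.03,-22.1)
A=cv2.resize(a[170:250,90:190],(500,400),interpolation=cv2.INTER_CUBIC);B=cv2.resize(b[100:200,310:385],(300,400),interpolation=cv2.INTER_CUBIC)
cv2.imwrite("pics/c11.png",np.hstack([A,B]))
print((pj("top",[.5252,.2523,.057])-[90,170])*5+2.5)
```

```text
t 19.57 d [1.000e-02 7.300e-01 1.139e+01] wz 0.007 (alt -3.135 ) tilt [-0.0002  0.0005  0.    ] pos [ 0.4946 -0.311   0.1439] gap 0.0641 q [ -3.  29.  44. 103. -24.  57.  29.] F [-0.3 -0.5 -0.8]
[ 69.66597004 212.28479292]
```

View pics/c11.png

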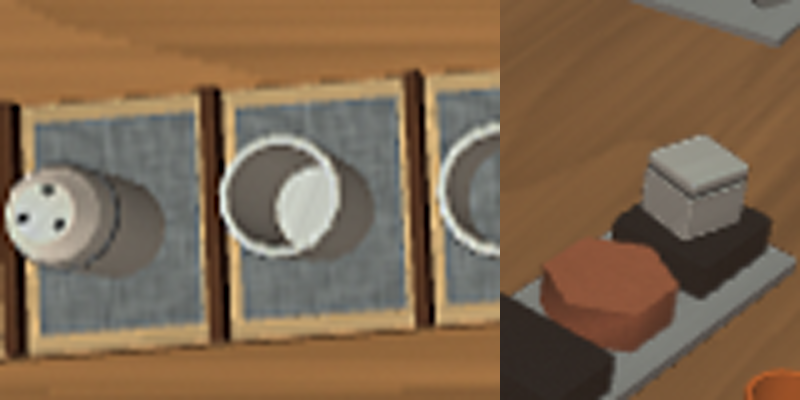

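The pot is upright in place three, but about 2–4 mm toward the far end: shoulder centre near (63,214), expected (70,212). I'll judge it again at the end. The pill box is next.

play_rows([
  {"wx":0,"wy":0,"wz":0.007,"dx":0,"dy":0.73,"dz":0,"grip":75},
  {"wx":0,"wy":0,"wz":0.007,"dx":0,"dy":0.73,"dz":4,"grip":75},
  {"wx":0,"wy":0,"wz":0.007,"dx":0,"dy":0.73,"dz":7,"grip":75},
  {"wx":0,"wy":0,"wz":0.007,"dx":0,"dy":0.73,"dz":10,"grip":75},
  {"wx":0,"wy":0,"wz":0.007,"dx":0,"dy":0.73,"dz":11.5,"grip":75},
  {"wx":0,"wy":0,"wz":0.007,"dx":0,"dy":0.73,"dz":12.1,"grip":75},
  {"wx":0,"wy":0,"wz":0.007,"dx":0,"dy":0.73,"dz":12.1,"grip":70},
  {"wx":0,"wy":0,"wz":0.007,"dx":0,"dy":0.73,"dz":12.1,"grip":62},
  {"wx":0,"wy":0,"wz":0.007,"dx":0,"dy":0.73,"dz":12.1,"grip":55},
  {"wx":0,"wy":0,"wz":0.007,"dx":0,"dy":0.73,"dz":12.1,"grip":50},
  {"wx":0,"wy":0,"wz":0.007,"dx":0,"dy":0.73,"dz":12.1,"grip":46},
  {"wx":0,"wy":0,"wz":0.007,"dx":0,"dy":0.73,"dz":12.1,"grip":42},
  {"wx":0,"wy":0,"wz":0.007,"dx":0,"dy":0.73,"dz":12.1,"grip":38},
  {"wx":0,"wy":0,"wz":0.007,"dx":0,"dy":0.73,"dz":12.1,"grip":33},
  {"wx":0,"wy":0,"wz":0.007,"dx":0,"dy":0.73,"dz":12.1,"grip":33},
  {"wx":0,"wy":0,"wz":0.007,"dx":0,"dy":0.73,"dz":12.1,"grip":33},
], squeeze=30)

```text
time_s: 20.9
position: [0.4922, -0.3195, 0.0241]
orientation: [[0.926, -0.378, 0.002], [-0.378, -0.926, -0.001], [0.002, 0.0, -1.0]]
contact_force: [-0.9, 0.6, 5.2]
finger_gap: 0.0375
```

Run:
```python
from h import *
go(.5205,.3235,.014,4.0)
```

```text
t 20.9 d [-21.7  -60.59   0.96] wz -0.458 (alt 2.684 ) tilt [ 0.0002 -0.0018  0.    ] pos [ 0.4922 -0.3195  0.0241] gap 0.0375 q [  3.  38.  37. 108. -32.  44.  36.] F [-0.9  0.6  5.2]
```

play_rows([
  {"wx":0,"wy":0,"wz":0,"dx":0,"dy":0,"dz":-2,"grip":33},
  {"wx":0,"wy":0,"wz":0,"dx":0,"dy":0,"dz":-5,"grip":33},
  {"wx":0,"wy":0,"wz":0,"dx":0,"dy":0,"dz":-8,"grip":33},
  {"wx":0,"wy":0,"wz":-0.03,"dx":-1,"dy":-3,"dz":-10,"grip":33},
  {"wx":0,"wy":0,"wz":-0.06,"dx":-2.3,"dy":-6.5,"dz":-10,"grip":33},
  {"wx":0,"wy":0,"wz":-0.09,"dx":-3.6,"dy":-10,"dz":-10,"grip":33},
  {"wx":0,"wy":0,"wz":-0.12,"dx":-4.8,"dy":-13.5,"dz":-10,"grip":33},
  {"wx":0,"wy":0,"wz":-0.15,"dx":-6.1,"dy":-17,"dz":-10,"grip":33},
  {"wx":0,"wy":0,"wz":-0.18,"dx":-7.4,"dy":-20.5,"dz":-10,"grip":33},
  {"wx":0,"wy":0,"wz":-0.21,"dx":-8.6,"dy":-24,"dz":-10,"grip":33},
  {"wx":0,"wy":0,"wz":-0.24,"dx":-9.9,"dy":-27.5,"dz":-10,"grip":33},
  {"wx":0,"wy":0,"wz":-0.27,"dx":-11.1,"dy":-31,"dz":-10,"grip":33},
  {"wx":0,"wy":0,"wz":-0.3,"dx":-12.4,"dy":-34.5,"dz":-10,"grip":33},
  {"wx":0,"wy":0,"wz":-0.33,"dx":-13.6,"dy":-38,"dz":-10,"grip":33},
  {"wx":0,"wy":0,"wz":-0.36,"dx":-14.9,"dy":-41.5,"dz":-10,"grip":33},
  {"wx":0,"wy":0,"wz":-0.39,"dx":-16.1,"dy":-45,"dz":-10,"grip":33},
  {"wx":0,"wy":0,"wz":-0.42,"dx":-17.4,"dy":-48.5,"dz":-10,"grip":33},
  {"wx":0,"wy":0,"wz":-0.45,"dx":-18.6,"dy":-52,"dz":-10,"grip":33},
  {"wx":0,"wy":0,"wz":-0.458,"dx":-19.9,"dy":-55.5,"dz":-10,"grip":33},
  {"wx":0,"wy":0,"wz":-0.458,"dx":-21,"dy":-58.5,"dz":-10,"grip":33},
], squeeze=30)

```text
time_s: 22.57
position: [0.5178, 0.3051, 0.1233]
orientation: [[0.997, 0.072, -0.0], [0.072, -0.997, 0.001], [-0.0, -0.001, -1.0]]
contact_force: [0.5, 0.6, -1.4]
finger_gap: 0.0372
```

play_rows([
  {"wx":0,"wy":0,"wz":0,"dx":0.1,"dy":-2.1,"dz":0,"grip":33},
  {"wx":0,"wy":0,"wz":0,"dx":0.1,"dy":-2.1,"dz":0,"grip":33},
  {"wx":0,"wy":0,"wz":0,"dx":0.1,"dy":-2.1,"dz":0,"grip":33},
  {"wx":0,"wy":0,"wz":0,"dx":0.1,"dy":-2.1,"dz":0,"grip":33},
  {"wx":0,"wy":0,"wz":0,"dx":0.1,"dy":-2.1,"dz":0,"grip":33},
  {"wx":0,"wy":0,"wz":0,"dx":0.1,"dy":-2.1,"dz":0,"grip":33},
], squeeze=30)

```text
time_s: 23.07
position: [0.5182, 0.3215, 0.1232]
orientation: [[0.998, 0.068, -0.0], [0.068, -0.998, -0.0], [-0.0, 0.0, -1.0]]
contact_force: [-0.7, 0.4, -1.5]
finger_gap: 0.0376
```

Run:
```python
from h import *
go(.5205,.3225,.0073,4.0)
```

```text
t 23.07 d [ 0.24 -0.09 11.59] wz -0.002 (alt 3.14 ) tilt [0.0002 0.0003 0.    ] pos [0.5182 0.3215 0.1232] gap 0.0376 q [-61.  31.  36. 100. -21.  56. -13.] F [-0.7  0.4 -1.5]
```

play_rows([
  {"wx":0,"wy":0,"wz":0,"dx":0.15,"dy":-0.09,"dz":3,"grip":33},
  {"wx":0,"wy":0,"wz":0,"dx":0.15,"dy":-0.09,"dz":6,"grip":33},
  {"wx":0,"wy":0,"wz":0,"dx":0.15,"dy":-0.09,"dz":9,"grip":33},
  {"wx":0,"wy":0,"wz":0,"dx":0.15,"dy":-0.09,"dz":10.5,"grip":33},
  {"wx":0,"wy":0,"wz":0,"dx":0.15,"dy":-0.09,"dz":10.5,"grip":33},
  {"wx":0,"wy":0,"wz":0,"dx":0.15,"dy":-0.09,"dz":10.5,"grip":33},
  {"wx":0,"wy":0,"wz":0,"dx":0.15,"dy":-0.09,"dz":10.5,"grip":33},
], squeeze=30)

```text
time_s: 23.65
position: [0.5204, 0.3238, 0.0192]
orientation: [[0.998, 0.069, 0.001], [0.069, -0.998, 0.001], [0.001, -0.001, -1.0]]
contact_force: [0.3, -0.4, -0.4]
finger_gap: 0.0374
```

Run:
```python
from h import *
go(.5205,.3225,.0075,4.0)
```

```text
t 23.65 d [0.   0.13 1.17] wz -0.001 (alt 3.141 ) tilt [-0.0006 -0.0011  0.    ] pos [0.5204 0.3238 0.0192] gap 0.0374 q [-57.  39.  31. 104. -27.  44.  -8.] F [ 0.3 -0.4 -0.4]
```

Release, lift, and back out toward the robot's side at height so the top camera can see the rack.

play_rows([
  {"wx":0,"wy":0,"wz":0,"dx":0,"dy":0.1,"dz":0.6,"grip":33},
  {"wx":0,"wy":0,"wz":0,"dx":0,"dy":0.1,"dz":1.0,"grip":33},
  {"wx":0,"wy":0,"wz":0,"dx":0,"dy":0.1,"dz":1.15,"grip":33},
  {"wx":0,"wy":0,"wz":0,"dx":0,"dy":0.1,"dz":1.15,"grip":33},
  {"wx":0,"wy":0,"wz":0,"dx":0,"dy":0.1,"dz":1.15,"grip":45},
  {"wx":0,"wy":0,"wz":0,"dx":0,"dy":0.1,"dz":1.15,"grip":60},
  {"wx":0,"wy":0,"wz":0,"dx":0,"dy":0.1,"dz":1.15,"grip":72},
  {"wx":0,"wy":0,"wz":0,"dx":0,"dy":0.1,"dz":0.8,"grip":75},
  {"wx":0,"wy":0,"wz":0,"dx":0,"dy":0.1,"dz":-1,"grip":75},
  {"wx":0,"wy":0,"wz":0,"dx":0,"dy":0.1,"dz":-5,"grip":75},
  {"wx":0,"wy":0,"wz":0,"dx":0,"dy":0.1,"dz":-9,"grip":75},
  {"wx":0,"wy":0,"wz":0,"dx":0,"dy":0.1,"dz":-12.5,"grip":75},
  {"wx":0,"wy":0,"wz":0,"dx":0,"dy":4,"dz":-13,"grip":75},
  {"wx":0,"wy":0,"wz":0,"dx":0,"dy":8,"dz":-13,"grip":75},
  {"wx":0,"wy":0,"wz":0,"dx":0,"dy":12,"dz":-13,"grip":75},
  {"wx":0,"wy":0,"wz":0,"dx":0,"dy":16,"dz":-13,"grip":75},
  {"wx":0,"wy":0,"wz":0,"dx":0,"dy":20,"dz":-13,"grip":75},
  {"wx":0,"wy":0,"wz":0,"dx":0,"dy":24,"dz":-13,"grip":75},
  {"wx":0,"wy":0,"wz":0,"dx":0,"dy":28,"dz":-13,"grip":75},
  {"wx":0,"wy":0,"wz":0,"dx":0,"dy":32,"dz":-13,"grip":75},
], squeeze=30)

```text
time_s: 25.32
position: [0.5415, 0.0029, 0.1484]
orientation: [[0.998, 0.07, 0.0], [0.07, -0.998, 0.0], [0.0, -0.0, -1.0]]
contact_force: [1.2, 0.0, 0.3]
finger_gap: 0.0637
```

play_rows([
  {"wx":0,"wy":0,"wz":0,"dx":0,"dy":12,"dz":0,"grip":75},
  {"wx":0,"wy":0,"wz":0,"dx":0,"dy":12,"dz":0,"grip":75},
  {"wx":0,"wy":0,"wz":0,"dx":0,"dy":12,"dz":0,"grip":75},
  {"wx":0,"wy":0,"wz":0,"dx":0,"dy":12,"dz":0,"grip":75},
  {"wx":0,"wy":0,"wz":0,"dx":0,"dy":12,"dz":0,"grip":75},
], squeeze=30)

```text
time_s: 25.73
position: [0.5497, -0.1182, 0.1484]
orientation: [[0.998, 0.064, 0.0], [0.064, -0.998, -0.001], [0.0, 0.001, -1.0]]
contact_force: [0.1, 1.8, -0.7]
finger_gap: 0.0643
```

Run:
```python
from h import *
from bench import r
import cv2
a=r.snapshot("top")["color"];b=r.snapshot("side")["color"]
cv2.imwrite("pics/side_end.png",b);cv2.imwrite("pics/top_end.png",a)
cv2.imwrite("pics/c12.png",np.vstack([cv2.resize(a[175:255,45:145],(700,560),interpolation=cv2.INTER_CUBIC)]))
for n,P in [("pot sh",[.5252,.2523,.057]),("pot base",[.5252,.2523,.016]),("box top",[.5201,.3242,.052]),("box base",[.5201,.3242,.016])]:
    print(n,((pj("top",P)-[45,175])*7+3.5).round(), "mm/px",round(1000*(CAM["top"][3]@np.array(P)+CAM["top"][4])[2]/423.3/7,3))
```

```text
pot sh [413. 262.] mm/px 0.239
pot base [485. 279.] mm/px 0.252
box top [124. 287.] mm/px 0.241
box base [201. 301.] mm/px 0.253
```

View pics/c12.png

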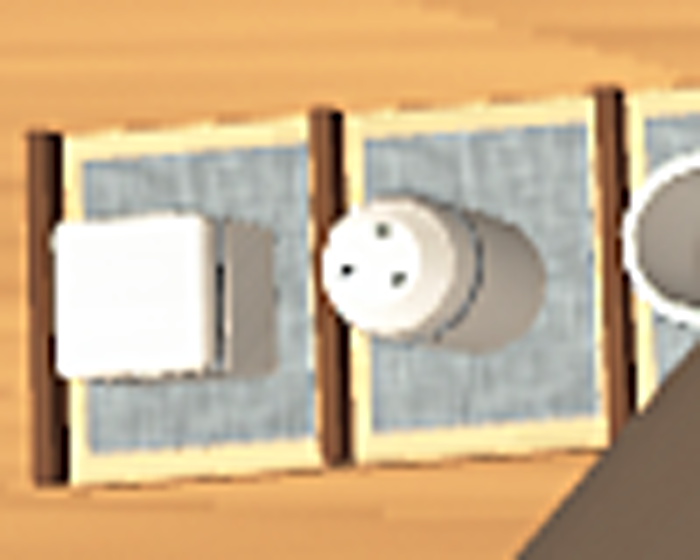

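The top view shows the box upright in place four: base right edge at 275 gives a centre of 200, expected 201. The pot is upright in place three: base centre about (474,281), expected (485,279), so about 3 mm off. I'll take one last side view before handing in.

View pics/side_end.png

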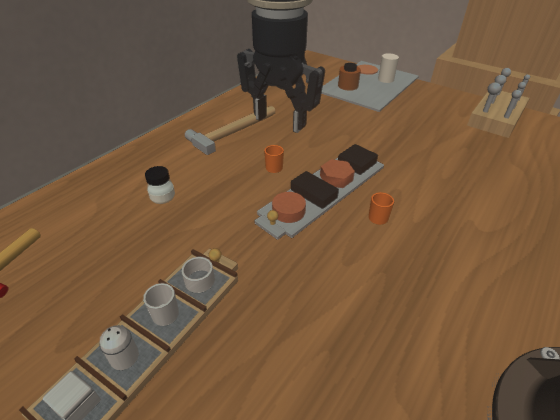

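The side view shows all four upright in order from the knob: ring (198,275), beaker (160,305), pot (118,345), box (68,395). The blocks are empty, the orange cups have not moved, and the gripper is clear of everything.

```bash
python3 -c "
from bench import r
print(r.finish_job())"
```

```text
the job is handed in; nothing more can be done
None
```

All four pieces are on the finishing rack, in order from the knob: napkin ring, beaker, pepper pot, pill box. I handed the job in at about 26 s of robot time. The last camera views showed every piece upright on its felt, the soldering blocks empty, the orange cups unmoved and the gripper clear of everything.

- **Centring:** the beaker was within about 1 mm of the middle of its place and the ring about 2 mm off. The box was within about 2.5 mm and the pepper pot about 3 mm off, toward the far end. I did not correct these, since the camera calibration is only good to about 2 mm.
- **A disagreement:** in the side view the fingertips looked higher above the TCP than the description gives, so I lowered onto the ring in steps.
- **Grip force:** the wrist showed 5 to 8 N upward while gripping the beaker, pot and box, well under the limits.

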